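# Push the stuck stopper out of the tube

## Robot

A 7-joint arm with a two-finger parallel gripper is mounted at the origin on a cart in front of the work surface, level with it; the furniture and walls round the work are solid. World frame = base frame: x ahead of the robot, y to its left, z up, the work surface at z = 0. Lengths are in m, angles in rad, forces in N, time in s.
With the tool pointing down it reaches from about 0.4 to 0.85 m from the base axis. Payload 4.4 kg.
Tool frame: the origin (TCP) lies midway between the tips of the shut fingers; the grasp point (between the pads) lies 19 mm behind it; x points along the fingers, y is the direction in which the jaws open and shut, and the axes are right-handed (so a half turn about x gives the same grasp; the last joint's range is limited). The gripper opens to 94 mm and grips with 3 to 60 N. Pads are 16 mm wide; open, the fingers measure 119 mm over their backs; the gripper's body (75 mm by 177 mm) begins 78 mm behind the grasp point.
Start: joints at [1.254, 0.628, 0.038, 1.517, -0.027, 0.996, -0.02], TCP at [0.161, -0.63, 0.205] pointing down, gripper open.
Joint ranges: [-3.06, 3.06], [-0.37, 2.12], [-1.25, 1.32], [0.18, 2.47], [-1.1, 4.24], [0.23, 1.98], [-2.94, 2.94]. Speed limits (rad/s): [2.57, 2.57, 3.14, 3.14, 3.14, 3.14, 3.14].

## Interface

Orientations are given as a rotation vector (axis times angle).
In Python, from bench import state, grab_frame, camera_info, finish_job gives the robot as it stands.
- The arm moves only by the tool step_arm, never from a script. Its argument "motion" is one flat list of numbers, 5 for each row, row after row: the shift along the tool's x, y, z in mm, then the turn about the tool's x in degrees, then the closure, from -1 (fully open) to 1 (shut). In form: [dx, dy, dz, twist, claw, dx, dy, dz, twist, claw, ...]. A call has 1 to 5 rows; each row shifts and turns the commanded pose from where the row before left it, along the tool's axes as they then stand; what a row does not reach is not made up. A row lasts 1/8 s, in which the tool goes at most 62.5 mm and 10.7 degrees, less where a joint would pass 70% of its speed; a pose out of reach is approached as far as the arm can. A call is refused whole if a number of a shift passes 62.5 or a number of a turn 10.7, either way. A call with a gripper value outside its range is refused whole. The fingers move at their own pace and stop on an object; "force" is the grip in N (left out, the last holds). Time passes only in rows, so rows that do not move let the fingers close. It gives the time, the measured TCP pose, the force and the opening at its end, in the units of the state.
- state(): the state, without advancing time (a new reading comes with each control period).
- grab_frame(name): name is "side" or "top"; returns the picture (420x560x3 uint8, red, green, blue); there is no depth.
- camera_info(name): a dict with "fx", "fy", "cx", "cy" (pixels), "camera_from_world" (4x4, takes a point from world to camera coordinates). Camera axes: x right, y down, z forward; pixel columns grow to the right and rows downward; lengths in m; the calibration is good to about 2 mm. A picture is of the moment at which its call begins. camera_info takes no time and is no camera call.
- finish_job(): hands the job in, once; it reports no verdict.
The state is a dict: "t": time; "joints": joint angles; "qd": joint speeds; "effort": joint torques, N m; "tcp_pos": TCP position; "eef_rot": TCP orientation; "wrist_force": force on the tool from outside, world axes, zero at the start; "torque": the same for the moment, N m; "gripper_width": finger opening in m.
Only numpy, scipy, OpenCV 4.12 (cv2) and the standard library are available. Lean on these libraries where they do the work, as an engineer would, in place of code of your own. Each camera call takes 0.05 s, during which the arm holds its last target. There are 200 camera calls.

## Task

A red rubber stopper is stuck inside one of the two clear upright tubes. Take the push rod by its blue grip out of its wooden block, push the stopper down and out of the lower end of its tube with it, so that the stopper drops into the grey tray of that stand, and let go of the rod (it may stay hanging in the tube by its collar).

Things in the scene. Friction and masses are not known exactly. Their poses are not given: they have to be found in the camera images.
- push_rod: Push rod, upright in a 54 mm deep hole of a fixed 60 mm wood block: 139 mm long, 60 g. Wooden shaft 18 mm thick, 83 mm long; then a blue collar, 40 mm across, 6 mm thick, too wide for the tube; then a blue round grip 22 mm thick, from 89 to 139 mm above the tip. Origin: centre of the flat lower tip, 6 mm above the bench at the start; z points up the rod to the grip.
- stopper: Red rubber stopper, 26 mm across and 26 mm tall, 20 g, stuck in the lower part of one clear tube on three sprung brass noses in its wall; a push of about 10 N drives it past them. Origin: centre of its underside, 68 mm above the bench at the start; z up.
- tube_stand: Fixed stand of the stuck stopper. Clear upright tube, 28 mm bore, 35 mm outside, open ends, from 55 to 130 mm above the bench; 120 mm high post beside it at +x; below it a grey tray 100 x 90 mm (x, y), walls 20 mm high, floor at 6 mm. With the rod's collar on the mouth the rod's tip is 8 mm below the tube: the stopper is then right out. Origin: on the bench on the tube's axis; z up.
- empty_stand: Identical fixed stand whose tube is empty; not needed. Origin and axes as for the other stand.
Things that resemble listed ones, but are neither listed nor needed, are in the scene too. What is meant by the push_rod is not green or yellow, and is the smaller of those in its own colour.

How it is judged:
By the outcome, as a careful person would: the job done as asked, in the order asked, and still so for the second after the job is handed in, with the robot touching nothing.
It also fails if it takes over 35 s, if anything falls off the work surface, if the arm or the gripper's body presses on something with over 40 N, if the wrist force passes 120 N, or if a joint passes its speed limit or range.

## Working session

There is one attempt and no reset: what is moved stays moved. The work goes in short steps, Python scripts to look and compute and a tool call to move; the robot and the scene stay as the last step left them, time stands still between calls to the robot, and variables do not carry over. Pictures are saved under pics/ and viewed, about 8 in all and at most 12, crops included, and the job is handed in when it is done.

Besides the shell and the picture viewer there is one more tool, called after "Emit:" by a JSON object that holds its "api" and its "payload". step_arm: Moves the arm, as the interface text tells. Its arguments: {"type":"object","properties":{"motion":{"type":"array"},"force":{"type":"number"}},"required":["motion"]}

```bash
mkdir -p pics
python3 - <<'E'
from bench import *
import cv2,numpy as np
for n in("side","top"):
    cv2.imwrite(f"pics/{n}0.png",cv2.resize(grab_frame(n)[:,:,::-1],(800,600),interpolation=cv2.INTER_CUBIC))
    c=camera_info(n);print(n,c["fx"],c["fy"],c["cx"],c["cy"]);M=np.array(c["camera_from_world"]);print(M.round(3),-M[:3,:3].T@M[:3,3])
print(state())
E
```

```text
side 476.75791841743063 476.75791841743063 276.56203664274796 209.72726633732785
[[ 0.703  0.711  0.023 -0.366]
 [ 0.453 -0.423 -0.785 -0.171]
 [-0.548  0.562 -0.619  1.338]
 [ 0.     0.     0.     1.   ]] [ 1.0678904  -0.56488059  0.70307966]
top 469.1739814355118 469.1739814355118 279.6316639521571 208.3188665863773
[[ 0.015 -1.    -0.003 -0.006]
 [-0.996 -0.015 -0.087  0.508]
 [ 0.087  0.004 -0.996  1.025]
 [ 0.     0.     0.     1.   ]] [ 0.4170864  -0.00295045  1.06520063]
{'t': 0.1, 'joints': array([ 1.25425528,  0.62921813,  0.03848316,  1.51821377, -0.02698473,
        0.99629969, -0.0200026 ]), 'qd': array([-6.86659087e-04, -1.86797254e-03, -1.20960583e-05, -4.32286435e-03,
        9.02389414e-04,  8.30622233e-04, -3.21057580e-05]), 'effort': array([ 2.57157182e-03, -5.50797129e+01,  1.14722438e+00, -1.87119699e+01,
       -5.22416714e-02,  1.92031410e-02,  6.22782841e-05]), 'tcp_pos': array([ 0.16114228, -0.62912294,  0.20468714]), 'eef_rot': array([ 2.08840524,  0.26489727, -2.0889326 ]), 'wrist_force': array([1.00067149, 0.63581384, 0.17799176]), 'torque': array([0.0314974 , 0.04697213, 0.03153893]), 'gripper_width': 0.09383108127945276}
```

View pics/side0.png

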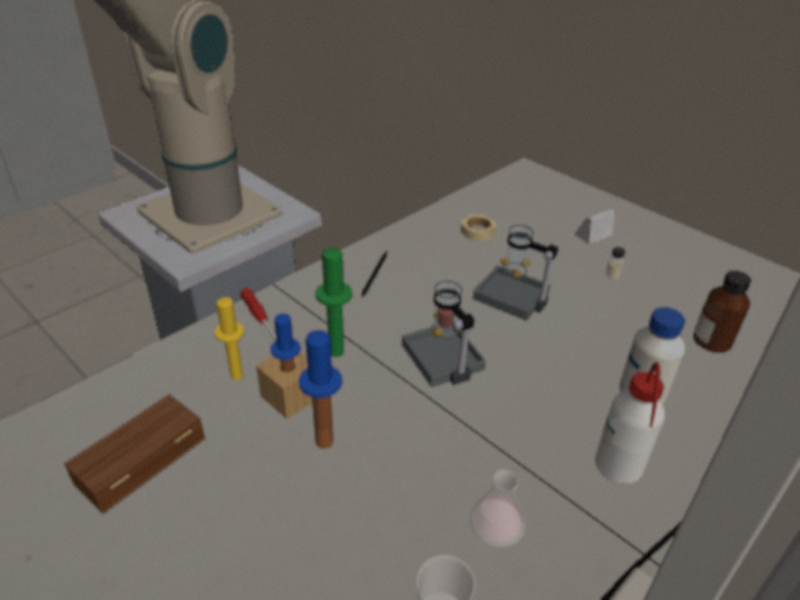

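View pics/top0.png

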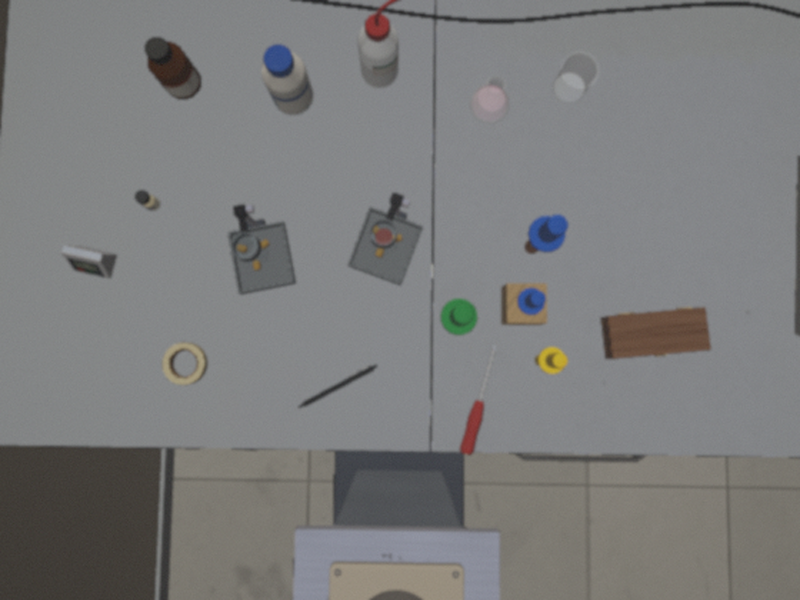

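Blue candidates: a small one in the wood block (side 285,335; top 532,301) and a big free-standing one (side 320,365; top 548,233). The green rod is at side 333,290 and the yellow at 228,330. The meant push_rod is the small blue one in the block. The stopper seems to be in the nearer stand (side 447,315; top 384,237). I'll confirm both in enlarged crops.

```bash
cat > h.py <<'E'
from bench import *
import cv2,numpy as np
C={n:camera_info(n) for n in("side","top")}
def P(n):
    c=C[n];K=np.array([[c["fx"],0,c["cx"]],[0,c["fy"],c["cy"]],[0,0,1]]);return K@np.array(c["camera_from_world"])[:3]
def tri(s,t):
    X=cv2.triangulatePoints(P("side"),P("top"),np.array(s,float).reshape(2,1),np.array(t,float).reshape(2,1))[:,0];return X[:3]/X[3]
def proj(n,X):
    p=P(n)@np.append(X,1);return p[:2]/p[2]
def atz(n,uv,z):
    M=P(n);A=np.c_[M[:,:2],-np.array([*uv,1.])];return np.linalg.solve(A,-(M[:,2]*z+M[:,3]))[:2]
def crop(n,x,y,w,h,s,im=None):
    im=grab_frame(n) if im is None else im
    return cv2.resize(im[y:y+h,x:x+w,::-1],None,fx=s,fy=s,interpolation=cv2.INTER_CUBIC)
E
python3 - <<'E'
from h import *
s=grab_frame("side");t=grab_frame("top")
a=np.vstack([np.hstack([crop("",155,160,100,75,4,s)[:300],crop("",270,185,100,75,4,s)]),np.hstack([crop("",310,140,100,75,4,t),crop("",230,125,100,75,4,t)])])
cv2.imwrite("pics/c1.png",a)
# block and rods
E
```

```text
(no output)
```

View pics/c1.png

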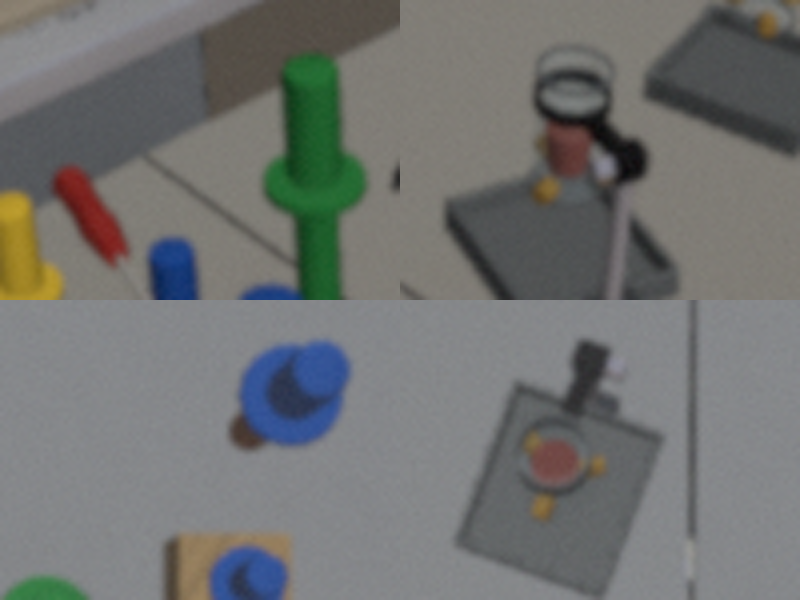

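The near stand holds the red stopper (side crop 568,148; top crop 555,463). The big blue rod stands free. My crop cut off the small blue rod, so I'll re-crop it with a projected overlay.

Run:
```python
from h import *
s=grab_frame("side");t=grab_frame("top")
f=np.round
print("rod top",tri((198.3,221.5),(376,208.75)).round(4))
print("rod by z145",atz("side",(198.3,221.5),.145),atz("top",(376,208.75),.145))
print("collar z95",atz("top",(372.2,210.75),.095))
print("big",tri((222.6,238),(390.2,157.5)).round(3),"green",tri((232.7,176),(322.7,219.8)).round(3),"yellow",tri((158,211.5),(390.5,252)).round(3))
print("mouth",tri((313.5,203.25),(269,163.75)).round(4),atz("side",(313.5,203.25),.13),atz("top",(269,163.75),.13),"stopper top z94",atz("top",(268.75,165.75),.094))
cv2.imwrite("pics/c2.png",np.hstack([crop("",170,210,80,100,5,s),crop("",335,130,80,100,5,t)]))
```

```text
rod top [ 0.5003 -0.1877  0.1447]
rod by z145 [ 0.50142659 -0.18708843] [ 0.49951498 -0.1885111 ]
collar z95 [ 0.49971334 -0.19070836]
big [ 0.596 -0.208  0.179] green [ 0.474 -0.08   0.182] yellow [ 0.416 -0.218  0.135]
mouth [0.5913 0.0257 0.1256] [0.59620339 0.02315329] [0.58880492 0.02396208] stopper top z94 [0.59116741 0.02544916]
```

View pics/c2.png

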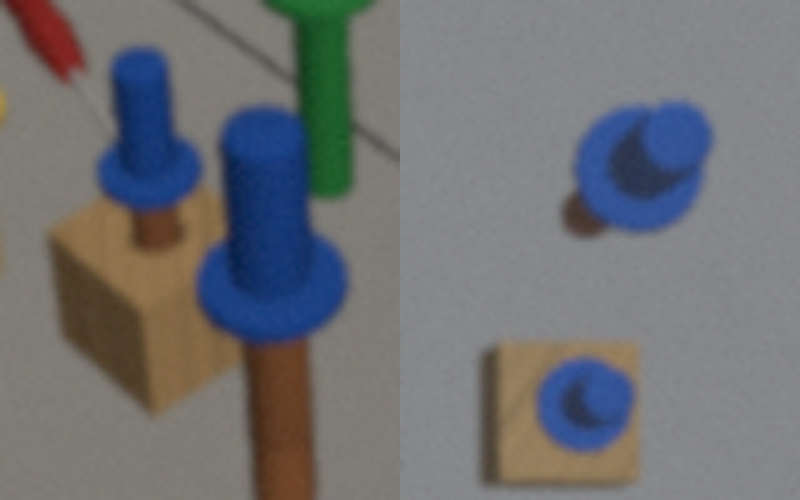

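```bash
cat >> h.py <<'E'
from scipy.spatial.transform import Rotation as R
def go(target):
    s=state();M=R.from_rotvec(s["eef_rot"]).as_matrix()
    print("t",s["t"],"tcp",s["tcp_pos"].round(4),"w",round(s["gripper_width"],4),"F",s["wrist_force"].round(1),"\naxes x,y,z:",M.T.round(3).tolist(),"\nshift mm:",(M.T@(np.array(target)-s["tcp_pos"])*1000).round(1), "j",s["joints"].round(2))
E
python3 -c "
from h import *
go((.5,-.189,.25))"
```

```text
t 0.3 tcp [ 0.1613 -0.6295  0.2052] w 0.0939 F [0.7 0.5 0.5] 
axes x,y,z: [[-0.0, 0.001, -1.0], [0.248, -0.969, -0.001], [-0.969, -0.248, -0.0]] 
shift mm: [ -44.6 -342.7 -437.4] j [ 1.25  0.63  0.04  1.52 -0.03  1.   -0.02]
```

Emit:
{"api": "step_arm", "payload": {"motion": [-20,-34,-42,0,-1,-20,-34,-42,0,-1,-5,-34,-44,0,-1,0,-34,-44,0,-1,0,-34,-44,0,-1], "force": 40}}

```text
t: 0.92
tcp_pos: [0.3294, -0.4099, 0.2508]
eef_rot: [2.088, 0.262, -2.087]
wrist_force: [-0.0, -0.6, 0.2]
gripper_width: 0.094
```

Emit:
{"api": "step_arm", "payload": {"motion": [0,-34,-44,0,-1,0,-34,-44,0,-1,0,-34,-44,0,-1,0,-34,-44,0,-1,0,-34,-44,0,-1]}}

```text
t: 1.55
tcp_pos: [0.5003, -0.1907, 0.2507]
eef_rot: [2.088, 0.263, -2.087]
wrist_force: [-0.4, -0.7, -0.1]
gripper_width: 0.0939
```

Emit:
{"api": "step_arm", "payload": {"motion": [0,0,0,0,-1,0,0,0,0,-1]}}

```text
t: 1.8
tcp_pos: [0.4988, -0.1927, 0.2504]
eef_rot: [2.087, 0.262, -2.089]
wrist_force: [-0.4, -0.6, -0.7]
gripper_width: 0.0939
```

```bash
python3 -c "
from h import *
go((.5,-.189,.103))"
```

```text
t 1.8 tcp [ 0.4988 -0.1927  0.2504] w 0.0939 F [-0.4 -0.6 -0.7] 
axes x,y,z: [[-0.001, -0.001, -1.0], [0.248, -0.969, 0.0], [-0.969, -0.248, 0.001]] 
shift mm: [147.4  -3.4  -2.3] j [ 0.35  0.41 -0.04  1.78  0.02  0.95 -1.03]
```

Emit:
{"api": "step_arm", "payload": {"motion": [30,-3,-2,0,-1,40,0,0,0,-1,20,0,0,0,-1,0,0,0,0,-1]}}

```text
t: 2.3
tcp_pos: [0.4983, -0.1903, 0.1593]
eef_rot: [2.086, 0.261, -2.094]
wrist_force: [0.6, -0.5, 0.0]
gripper_width: 0.0942
```

Run:
```python
from h import *
go((.5,-.189,.103))
cv2.imwrite("pics/c3.png",np.hstack([crop("side",140,140,110,140,4,None)[:,:400],crop("top",330,150,100,140,4)]))
```

```text
t 2.3 tcp [ 0.4983 -0.1903  0.1593] w 0.0942 F [ 0.6 -0.5  0. ] 
axes x,y,z: [[-0.004, 0.0, -1.0], [0.245, -0.97, -0.001], [-0.969, -0.245, 0.003]] 
shift mm: [56.3 -0.8 -2.1] j [ 0.34  0.52 -0.04  1.89  0.03  0.73 -1.04]
```

View pics/c3.png

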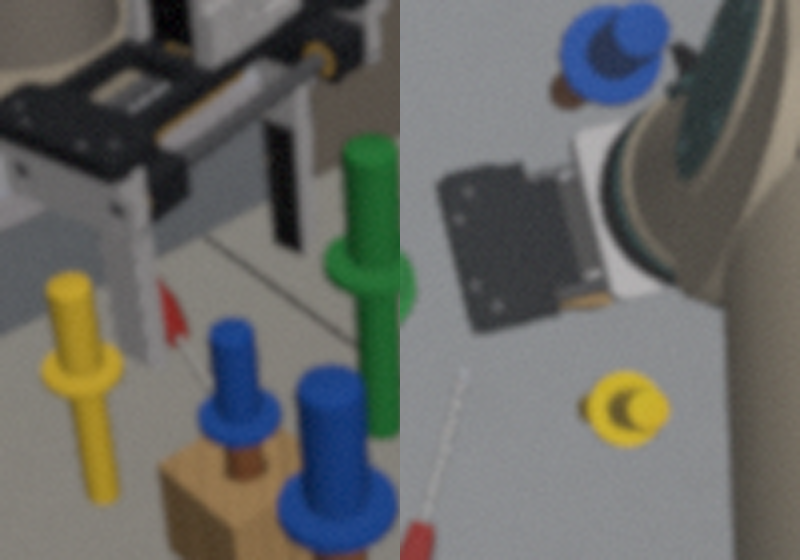

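The fingers straddle the small blue rod (side crop 233,330), with the tips at about (130,355) and (290,250), so I'll go down and grip.

Emit:
{"api": "step_arm", "payload": {"motion": [30,-1,-2,0,-1,26,0,0,0,-1,0,0,0,0,-1,0,0,0,0,0.2,0,0,0,0,1], "force": 50}}

```text
t: 3.02
tcp_pos: [0.5032, -0.1877, 0.1059]
eef_rot: [2.09, 0.262, -2.085]
wrist_force: [0.0, -0.8, 0.6]
gripper_width: 0.0776
```

Emit:
{"api": "step_arm", "payload": {"motion": [0,0,0,0,1,0,0,0,0,1,0,0,0,0,1,0,0,0,0,1]}}

```text
t: 3.52
tcp_pos: [0.5022, -0.1872, 0.1045]
eef_rot: [2.088, 0.263, -2.088]
wrist_force: [0.3, 0.4, -0.5]
gripper_width: 0.0375
```

Run:
```python
from h import *
go((.5,-.189,.103))
```

```text
t 3.525 tcp [ 0.5022 -0.1872  0.1045] w 0.0375 F [ 0.3  0.4 -0.5] 
axes x,y,z: [[-0.0, 0.0, -1.0], [0.248, -0.969, -0.0], [-0.969, -0.248, 0.0]] 
shift mm: [1.5 1.2 2.6] j [ 0.33  0.61 -0.04  1.93  0.04  0.6  -1.05]
```

Emit:
{"api": "step_arm", "payload": {"motion": [0,0,2,0,1,0,0,0,0,1,0,0,0,0,1,0,0,0,0,1]}}

```text
t: 4.03
tcp_pos: [0.5002, -0.1883, 0.1045]
eef_rot: [2.088, 0.262, -2.088]
wrist_force: [-0.7, -2.0, -0.5]
gripper_width: 0.0212
```

Emit:
{"api": "step_arm", "payload": {"motion": [-15,0,0,0,1,-20,0,0,0,1,-20,0,0,0,1,-30,0,0,0,1]}}

```text
t: 4.53
tcp_pos: [0.4996, -0.1867, 0.1906]
eef_rot: [2.087, 0.265, -2.09]
wrist_force: [0.6, 0.3, -0.4]
gripper_width: 0.0214
```

Emit:
{"api": "step_arm", "payload": {"motion": [-50,0,0,0,1,-50,0,0,0,1,0,0,0,0,1]}}

```text
t: 4.9
tcp_pos: [0.5026, -0.1876, 0.2943]
eef_rot: [2.095, 0.261, -2.078]
wrist_force: [0.9, 0.4, -0.4]
gripper_width: 0.0213
```

Run:
```python
from h import *
go((.591,.0245,.29))
```

```text
t 4.9 tcp [ 0.5026 -0.1876  0.2943] w 0.0213 F [ 0.9  0.4 -0.4] 
axes x,y,z: [[0.008, -0.002, -1.0], [0.249, -0.969, 0.004], [-0.969, -0.249, -0.008]] 
shift mm: [   4.7 -183.4 -138.4] j [ 0.34  0.37 -0.05  1.72  0.02  1.05 -1.03]
```

Emit:
{"api": "step_arm", "payload": {"motion": [0,-40,-30,0,1,0,-45,-34,0,1,0,-45,-34,0,1,5,-40,-30,0,1,0,-12,-8,0,1]}}

```text
t: 5.52
tcp_pos: [0.5861, 0.0274, 0.2832]
eef_rot: [2.083, 0.273, -2.088]
wrist_force: [0.6, 0.6, -0.3]
gripper_width: 0.021
```

Emit:
{"api": "step_arm", "payload": {"motion": [15,0,0,0,1,15,0,0,0,1,0,0,0,0,1,0,0,0,0,1]}}

```text
t: 6.02
tcp_pos: [0.5868, 0.0211, 0.2546]
eef_rot: [2.089, 0.261, -2.089]
wrist_force: [-0.6, -1.1, -0.7]
gripper_width: 0.0211
```

Run:
```python
from h import *
go((.591,.0245,.24))
cv2.imwrite("pics/c4.png",np.hstack([crop("side",255,120,110,150,4)[:,:440],crop("top",230,115,90,150,4)]))
print([ (proj(n,p)-o)*4+((0,0) if n=="side" else (440,0)) for n,o in(("side",(255,120)),("top",(230,115))) for p in ((.591,.0245,.13),(.591,.0245,.16))])
```

```text
t 6.025 tcp [0.5868 0.0211 0.2546] w 0.0211 F [-0.6 -1.1 -0.7] 
axes x,y,z: [[0.0, -0.0, -1.0], [0.246, -0.969, 0.0], [-0.969, -0.246, 0.0]] 
shift mm: [14.6 -2.2 -4.9] j [-0.02  0.49 -0.09  1.63  0.05  1.02 -1.45]
[array([227.99943764, 327.20851974]), array([232.23343   , 278.25340705]), array([595.00856315, 190.68719864]), array([593.40274725, 179.38538756])]
```

View pics/c4.png

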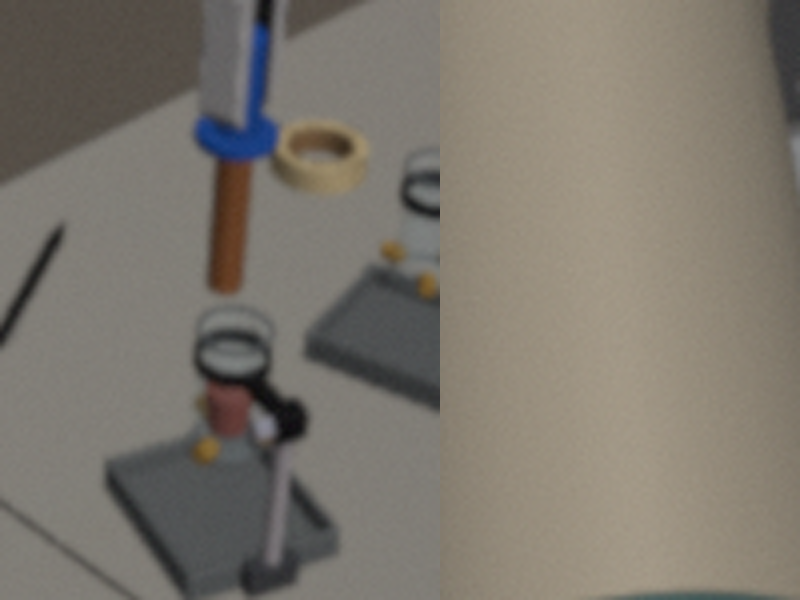

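The side view shows the rod tip at about (226,283) and the mouth ellipse centre at about (235,333). The top view is blocked by the arm. I'll enlarge the side view for a relative measurement.

Run:
```python
from h import *
im=np.mean([grab_frame("side").astype(float) for _ in range(6)],0).astype(np.uint8)
cv2.imwrite("pics/c5.png",crop("",285,135,75,75,8,im)[:, :600])
go((.591,.0245,.24))
```

```text
t 6.425 tcp [0.587  0.0224 0.2547] w 0.0212 F [-0.5 -0.2 -0.8] 
axes x,y,z: [[0.0, 0.0, -1.0], [0.248, -0.969, 0.0], [-0.969, -0.248, -0.0]] 
shift mm: [14.7 -1.1 -4.4] j [-0.03  0.49 -0.09  1.63  0.05  1.02 -1.45]
```

View pics/c5.png

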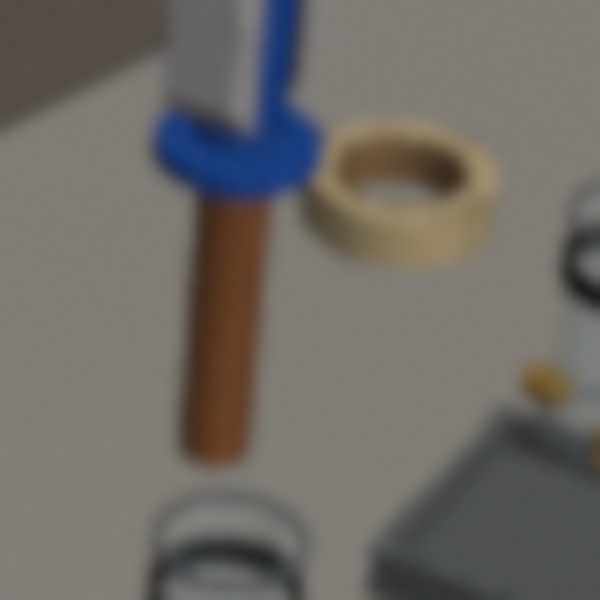

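Run:
```python
from h import *
# predicted ellipses for check, in c5 crop pixels
def ell(c,z,r):
    a=np.linspace(0,6.28,60);q=np.array([(proj("side",(c[0]+r*np.cos(t),c[1]+r*np.sin(t),z))-(285,135))*8 for t in a]);return q.min(0).round(),q.max(0).round(),q.mean(0).round()
T=(.587,.0224)
print("tip",ell(T,.156,.009),"collar top",ell(T,.245,.02),"bottom",ell(T,.239,.02))
print("mouth guess",ell((.591,.0245),.13,.0175))
print("tip at",atz("side",(311.75,190.75),.156),"mouth",atz("side",(313.9,201.9),.13))
```

```text
tip (array([169., 425.]), array([242., 468.]), array([206., 447.])) collar top (array([145.,  88.]), array([318., 179.]), array([232., 134.])) bottom (array([143., 110.]), array([316., 202.]), array([231., 156.]))
mouth guess (array([146., 492.]), array([286., 578.]), array([217., 535.]))
tip at [0.58838973 0.02399986] mouth [0.59379941 0.02703242]
```

Relative to the rod tip, the tube axis is about (+5,+3) mm away. I'll shift by that and enter slowly.

Emit:
{"api": "step_arm", "payload": {"motion": [0,-2,-5.5,0,1,0,0,0,0,1,0,0,0,0,1], "force": 60}}

```text
t: 6.8
tcp_pos: [0.5917, 0.0257, 0.2544]
eef_rot: [2.088, 0.263, -2.088]
wrist_force: [0.4, -1.0, -0.1]
gripper_width: 0.0213
```

Emit:
{"api": "step_arm", "payload": {"motion": [12,0,0,0,1,12,0,0,0,1,10,0,0,0,1,6,0,0,0,1,0,0,0,0,1]}}

```text
t: 7.42
tcp_pos: [0.5914, 0.0256, 0.2139]
eef_rot: [2.087, 0.263, -2.089]
wrist_force: [-0.2, 0.4, -0.3]
gripper_width: 0.0211
```

Run:
```python
from h import *
go((.592,.0255,.1455))
im=np.mean([grab_frame("side").astype(float) for _ in range(4)],0).astype(np.uint8)
cv2.imwrite("pics/c6.png",crop("",280,150,75,75,8,im))
```

```text
t 7.425 tcp [0.5914 0.0256 0.2139] w 0.0211 F [-0.2  0.4 -0.3] 
axes x,y,z: [[-0.001, -0.0, -1.0], [0.248, -0.969, -0.0], [-0.969, -0.248, 0.001]] 
shift mm: [68.4  0.3 -0.7] j [-0.03  0.54 -0.09  1.67  0.06  0.94 -1.46]
```

View pics/c6.png

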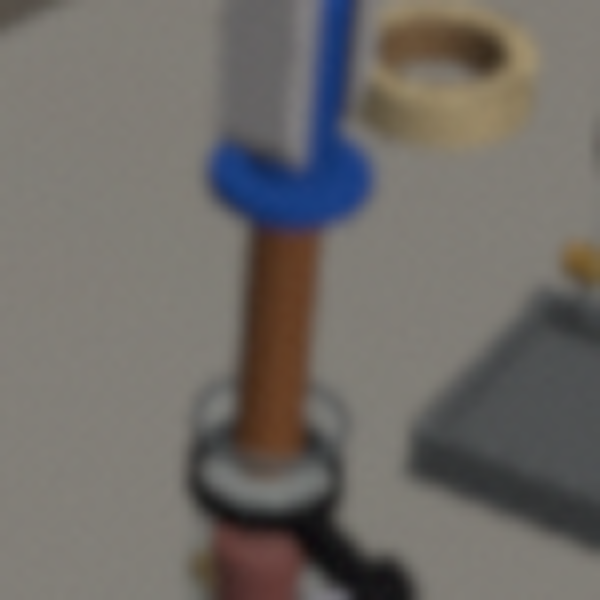

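The rod tip is centred inside the tube mouth (270,450), with no contact force. Now pushing down.

Emit:
{"api": "step_arm", "payload": {"motion": [8,0,0,0,1,8,0,0,0,1,6,0,0,0,1,6,0,0,0,1,6,0,0,0,1]}}

```text
t: 8.25
tcp_pos: [0.5919, 0.0257, 0.1804]
eef_rot: [2.089, 0.263, -2.087]
wrist_force: [0.5, 0.1, 2.9]
gripper_width: 0.0213
```

Emit:
{"api": "step_arm", "payload": {"motion": [6,0,0,0,1,6,0,0,0,1,6,0,0,0,1,6,0,0,0,1,0,0,0,0,1]}}

```text
t: 8.88
tcp_pos: [0.5909, 0.0255, 0.1555]
eef_rot: [2.086, 0.263, -2.09]
wrist_force: [-0.2, 0.5, -0.0]
gripper_width: 0.021
```

Emit:
{"api": "step_arm", "payload": {"motion": [5,0,0,0,1,3,0,0,0,1,2,0,0,0,1,0,0,0,0,1]}}

```text
t: 9.38
tcp_pos: [0.5916, 0.0256, 0.1464]
eef_rot: [2.088, 0.263, -2.088]
wrist_force: [-0.6, -1.1, -0.8]
gripper_width: 0.0213
```

Run:
```python
from h import *
go((.592,.0255,.1455))
im=np.mean([grab_frame("side").astype(float) for _ in range(4)],0).astype(np.uint8)
cv2.imwrite("pics/c7.png",crop("",265,165,100,100,6,im))
```

```text
t 9.375 tcp [0.5916 0.0256 0.1464] w 0.0213 F [-0.6 -1.1 -0.8] 
axes x,y,z: [[-0.0, -0.0, -1.0], [0.248, -0.969, -0.0], [-0.969, -0.248, 0.0]] 
shift mm: [ 0.9  0.2 -0.4] j [-0.04  0.61 -0.09  1.74  0.07  0.79 -1.48]
```

View pics/c7.png

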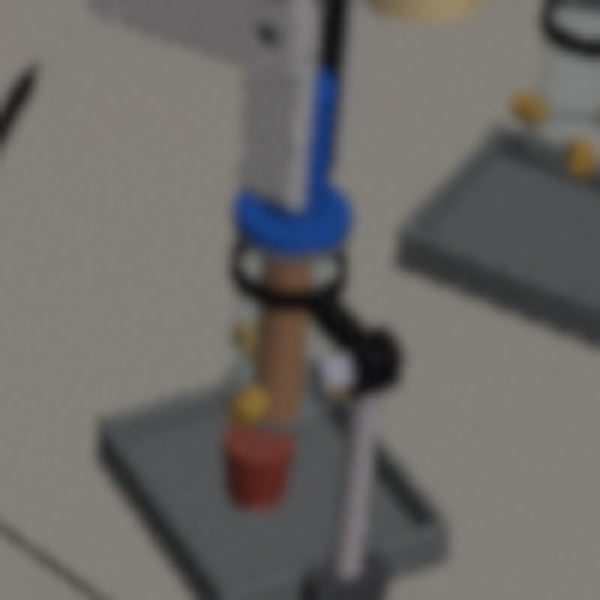

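The stopper is out and standing on the tray (258,470), with the collar at the mouth (295,220). I'll seat the collar, release, and retreat up.

Emit:
{"api": "step_arm", "payload": {"motion": [1,0,0,0,1,0,0,0,0,1,0,0,0,0,0.3,0,0,0,0,0.1,0,0,0,0,0]}}

```text
t: 10.2
tcp_pos: [0.5917, 0.0256, 0.1456]
eef_rot: [2.088, 0.263, -2.088]
wrist_force: [-0.9, 0.5, 1.2]
gripper_width: 0.0459
```

Emit:
{"api": "step_arm", "payload": {"motion": [0,0,0,0,0,0,0,0,0,0,0,0,0,0,0]}}

```text
t: 10.58
tcp_pos: [0.5917, 0.0256, 0.1455]
eef_rot: [2.088, 0.263, -2.088]
wrist_force: [0.0, -0.4, 0.7]
gripper_width: 0.047
```

Emit:
{"api": "step_arm", "payload": {"motion": [-15,0,0,0,0,-25,0,0,0,0,-40,0,0,0,0,-40,0,0,0,0,0,0,0,0,0]}}

```text
t: 11.2
tcp_pos: [0.5941, 0.0259, 0.27]
eef_rot: [2.097, 0.263, -2.079]
wrist_force: [0.7, 0.1, 0.3]
gripper_width: 0.0467
```

Run:
```python
from h import *
go((.592,.0255,.1455))
im=np.mean([grab_frame("side").astype(float) for _ in range(4)],0).astype(np.uint8)
cv2.imwrite("pics/c8.png",crop("",255,120,110,145,4,im))
```

```text
t 11.2 tcp [0.5941 0.0259 0.27  ] w 0.0467 F [0.7 0.1 0.3] 
axes x,y,z: [[0.008, 0.001, -1.0], [0.248, -0.969, 0.001], [-0.969, -0.248, -0.008]] 
shift mm: [124.5  -0.3   3.2] j [-0.03  0.48 -0.09  1.6   0.05  1.05 -1.46]
```

View pics/c8.png

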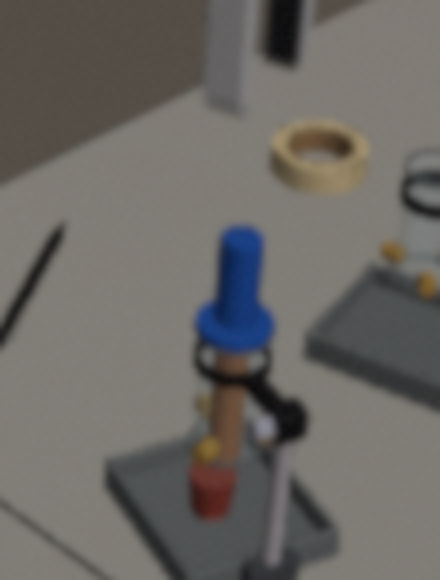

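The rod hangs by its collar (235,325), the stopper stands in the tray (212,492), and the gripper is well clear above.

```bash
python3 -c "
from bench import *
print(finish_job())"
```

```text
the job is handed in; nothing more can be done
None
```

The stopper is out of its tube and standing in the grey tray of its own stand. The push rod hangs by its collar in that tube, released. I handed the job in at about 11 s.

- **What I did:** I took the small blue rod out of the wooden block by its grip and lifted it over the neighbouring rods. I then entered the tube and pushed until the collar sat on the mouth, opened the gripper and backed up about 125 mm.
- **Last checks:** The final side picture shows the stopper in the tray, the rod on its collar, and the gripper clear of everything. The wrist force I read never rose above about 3 N. I read it only at the ends of moves, so the roughly 10 N push past the noses was not caught.
- **What disagreed:** My first estimate of the tube axis differed between the two cameras by up to about 7 mm. I corrected it by measuring the rod tip against the tube mouth in the side view. The arm blocked the top view there, so the final check rests on the side camera alone.

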